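# Seat a work lamp's lens retaining ring with a two-pin spanner

### The job

The brass-coloured ring that holds the glass in the work lamp has only been started by hand. Take the two-pin spanner from its black stand, engage its pins in the ring's two holes and gently turn the ring clockwise (seen from above) until it is fully home against its stop, without forcing it; then put the spanner back, standing with its pins in the stand's holes. Do not touch the lamp with the fingers, and leave the bush, the insert box and the hex key alone.

Things in the scene. Friction and masses are not known exactly. Their poses are not given: they have to be found in the camera images.
- spanner: Loose two-pin face spanner, 0.2 kg, upright, pins down. Origin midway between the pin tips, at their level; z up. Steel pins 6 mm thick with round tips at x = +29 and -29 mm, z = 0 to 11 mm; dark head bar 72 x 18 mm (x, y), z = 11 to 21 mm; 16 mm shank; red flat handle 52 mm along x, 20 mm thick along y, z = 34 to 70 mm. A half turn about z makes it the same.
- spanner_grip (a point): Point in the middle of the spanner's red handle, 53 mm above the pin tips: grasp here from above, across the 20 mm thickness (the spanner's y), firmly (about 100 N) so that it does not twist in the fingers.
- stand: Fixed black plate 100 x 44 x 16 mm (x, y, z), origin at the centre of its underside. Two through holes, 10.5 mm wide, at x = +29 and -29 mm, y = 0. Put away, the spanner's head bar rests on the plate's top, so its origin is 5 mm above the stand's origin; either way round.
- lamp: Fixed round lamp head lying face up: 116 mm flange, 100 mm body, origin at the centre of its underside, z up; a black cable gland points along its -x. Its rim at z = 50 mm surrounds an 83 mm wide recess in which, 6 mm down, lies the brass-coloured ring, concentric with the lamp. Force between the spanner and the lamp with its ring must stay below 25 N.
- ring_face (a point): Centre of the ring's upper face, on the lamp's axis, 44 mm above its origin; axes as the lamp's, they do not turn with the ring. Ring 77 mm outside, 41 mm inside, with two 9 mm holes, 10 mm deep, across from one another, 29 mm from the axis. Pins are engaged with the tips 6 mm or more below the face; about 7 mm is right for turning.
- ring (a joint): Turn of the ring in its thread, rad, clockwise from above; 0 to 0.2 at the start, hard stop (fully home) at 1.0; noisy. 0.2 N m turns it, without sinking; its seat is rubber-cushioned (0.17 rad per N m), 0.4 N m sets it home. The holes' bearing is not given: their line starts within 0.55 rad of the lamp's x axis; look, or feel: touch lightly, lift, turn a little, till the pins drop in.
- bush: Loose turned flanged bush, white metal, 45 mm wide, 30 mm high, origin at the centre of its underside: leave alone.
- insert_box: Loose flat blue box with a grey lid, 62 x 88 x 23 mm, origin at the centre of its underside: leave alone.
- hex_key: Loose dark L-shaped hex key, 36 x 99 x 9 mm, lying flat, origin at the middle of its underside: leave alone.
Not all that is in view belongs to the job. There is more than one size of the spanner; the job needs the largest.

How it is judged:
By the outcome, as a careful person would: the job done as asked, in the order asked, and still so for the second after the job is handed in, with the robot touching nothing.
It also fails if it takes over 72 s, if anything falls off the work surface, if the arm or the gripper's body presses on something with over 40 N, if the wrist force passes 120 N, or if a joint passes its speed limit or range.

### The arm

A 7-joint arm with a two-finger parallel gripper is mounted at the origin on a cart in front of the work surface, level with it; the furniture and walls round the work are solid. World frame = base frame: x ahead of the robot, y to its left, z up, the work surface at z = 0. Lengths are in m, angles in rad, forces in N, time in s.
With the tool pointing down it reaches from about 0.425 to 0.925 m from the base axis. Payload 6.8 kg.
Tool frame: the origin (TCP) lies on the centre line of the jaws, within the pads' length; the fingertips stand 8 mm ahead of it and the grasp point (between the pads) lies 11 mm behind it (bot.tips_ahead is the distance from the TCP to the fingertips, in m); z points along the fingers, y is the line along which they close (so a half turn about z gives the same grasp; the last joint's range is limited). The gripper opens to 85 mm and grips with 20 to 120 N. Pads are 22 mm wide; open, the fingers measure 114 mm over their backs; the gripper's body (76 mm by 85 mm) begins 54 mm behind the grasp point. The pads swing forward as they close: fully open they stand 13 mm farther back than shut.
Start: joints at [1.061, 0.477, 0.022, 1.555, -0.011, 1.109, -0.083], TCP at [0.264, -0.621, 0.239] pointing down, gripper open.
Joint ranges: [-2.96, 2.96], [-0.34, 2.1], [-1.41, 1.46], [0.24, 2.44], [-1.37, 4.51], [0.17, 1.92], [-2.96, 2.96]. Speed limits (rad/s): [2.39, 2.39, 3.14, 3.14, 3.14, 3.14, 3.14].

### API

Orientations are given as a unit quaternion [w, x, y, z].
In Python, from station import bot gives the robot as it stands.
- The arm moves only by the tool send_rows, never from a script. Its argument "deltas" is text: rows parted by semicolons, each of 4 numbers parted by spaces: the shift along the tool's x, y, z in m, then the turn about the tool's z in degrees. In form: x y z spin; .... A call has 1 to 5 rows; each row is the pose to reach, as a shift and turn from the pose commanded when the call began, along the tool's axes at that moment; what a row does not reach only later rows make up. A row lasts 1/10 s, in which the tool goes at most 50 mm and 8.59 degrees, less where a joint would pass 70% of its speed; a pose out of reach is approached as far as the arm can. A call with a gripper value outside its range is refused whole. "claw" is the opening, from 0 (shut) to 1 (fully open), set as the call begins (left out, the last holds). The fingers move at their own pace and stop on an object; "force" is the grip in N (left out, the last holds). Time passes only in rows, so rows that repeat a pose let the fingers close. It gives the time, the measured TCP pose, the force, the opening and the grip force at its end, in the units of the state.
- bot.get_obs(): the state, without advancing time (a new reading comes with each control period).
- bot.read_camera(name): name is "side" or "top"; returns a dict with "img" (480x640x3 uint8, red, green, blue), "depth" (480x640 float32, m along the optical axis (not along the pixel's ray), 0 where there is no reading), "fx", "fy", "cx", "cy" (pixels), "camera_from_world" (4x4, takes a point from world to camera coordinates). Camera axes: x right, y up, looking along -z (the intrinsics and any distortion apply to the point x, -y, -z); pixel columns grow to the right and rows downward; lengths in m; the calibration is good to about 2 mm. A picture is of the moment at which its call begins.
- bot.hand_in(): hands the job in; it is judged then, once.
Trained networks look in a picture, given as the dict that the camera call returned (one of the last four; its "shot" number tells which), for a name from the list of things; names that differ only in an ending like _2 or _b are one class to them, and where a whole thing is asked for, a point or a joint stands for the part that bears it (a point fixed in the world has none). Each returns a list of dicts, best first, with "confidence" (0 to 1); they miss things now and then, are a little off and sometimes report something else, mostly with a low value. They report only what shows in the picture. A call takes as long as a camera call. They do not tell look-alikes from the thing itself.
- bot.masks_of(picture, query): "mask" (480x640 bool, what is visible of it).
- bot.landmark_of(picture, query): "xyz" ([x, y, z] in m, in world coordinates, good to about 4 mm: a listed point, or the origin of a listed thing).
The state is a dict: "t": time; "q": joint angles; "joint_vel": joint speeds; "joint_torque": joint torques, N m; "eef_pos": TCP position; "tool_rot": TCP orientation; "contact_force": force on the tool from outside, world axes, zero at the start; "torque": the same for the moment, N m; "gripper_width": opening from 0.0 (shut) to 1.0 (fully open); "grasp_force": force on a finger pad.
Only numpy, scipy, OpenCV 4.12 (cv2) and the standard library are available. Lean on these libraries where they do the work, as an engineer would, in place of code of your own. Each camera call takes 0.05 s, during which the arm holds its last target. There are 200 camera calls.

## Working session

There is one attempt and no reset: what is moved stays moved. The work goes in short steps, Python scripts to look and compute and a tool call to move; the robot and the scene stay as the last step left them, time stands still between calls to the robot, and variables do not carry over. Pictures are saved under pics/ and viewed, at most 10 in all, crops included, and the job is handed in when it is done.

Besides the shell and the picture viewer there is one more tool, called as name(argument=value, ...) on one line, values as JSON. send_rows: Moves the arm, as the interface text tells. Its arguments: {"type":"object","properties":{"deltas":{"type":"string"},"claw":{"type":"number"},"force":{"type":"number"}},"required":["deltas"]}

```bash
mkdir -p pics; ls
cat > h.py <<'E'
import numpy as np, cv2
from station import bot
def world(p,u,v,d):
    x=(u-p["cx"])/p["fx"]*d; y=-(v-p["cy"])/p["fy"]*d
    c=np.stack([x,y,-d,np.ones_like(d)],-1)
    return (c@np.linalg.inv(p["camera_from_world"]).T)[...,:3]
def cloud(p):
    v,u=np.mgrid[0:480,0:640]; return world(p,u,v,p["depth"].astype(float))
E
cat > a.py <<'E'
from h import *
for n in ["top","side"]:
    p=bot.read_camera(n); cv2.imwrite(f"pics/{n}1.png",p["img"][...,::-1]); C=cloud(p); ok=p["depth"]>0
    np.savez(f"{n}1.npz",C=C,ok=ok,img=p["img"])
    print(n,p["fx"],p["cx"],p["cy"],np.round(np.linalg.inv(p["camera_from_world"]),3).tolist(),[k for k in p])
    for q in ["spanner","spanner_grip","stand","lamp","ring_face","bush"]:
        for r in bot.landmark_of(p,q): print(q,round(r["confidence"],2),np.round(r["xyz"],3))
    for q in ["spanner","stand","lamp","ring"]:
        for r in bot.masks_of(p,q):
            m=r["mask"]; vv,uu=np.nonzero(m); print("mask",q,round(r["confidence"],2),m.sum(),uu.min(),uu.max(),vv.min(),vv.max(),np.round(np.median(C[m&ok],0),3))
o=bot.get_obs(); print({k:np.round(o[k],3).tolist() for k in o})
E
python3 a.py
```

```text
pics
top 550.4624323666081 321.7759042559265 231.48397442007914 [[0.014, 0.989, -0.147, 0.385], [-1.0, 0.018, 0.021, 0.03], [0.023, 0.146, 0.989, 0.906], [0.0, 0.0, 0.0, 1.0]] ['img', 'depth', 'fx', 'fy', 'cx', 'cy', 'camera_from_world', 'shot']
spanner 0.74 [0.476 0.267 0.001]
spanner 0.69 [ 0.649 -0.023 -0.002]
spanner 0.57 [ 0.396  0.163 -0.006]
spanner_grip 0.94 [ 0.654 -0.019  0.04 ]
spanner_grip 0.66 [0.4   0.16  0.039]
spanner_grip 0.65 [0.47  0.263 0.06 ]
spanner_grip 0.59 [ 0.438 -0.196 -0.004]
stand 0.6 [ 0.477  0.265 -0.003]
lamp 0.63 [ 0.501 -0.05   0.001]
ring_face 0.69 [ 0.505 -0.053  0.048]
ring_face 0.32 [0.472 0.264 0.003]
bush 0.59 [ 0.616  0.145 -0.   ]
mask spanner 0.87 398 326 356 140 158 [ 0.651 -0.018  0.044]
mask spanner 0.69 297 213 240 293 314 [0.397 0.157 0.049]
mask spanner 0.61 810 143 175 234 277 [0.47  0.26  0.072]
mask stand 0.67 1015 141 188 223 290 [0.463 0.256 0.016]
mask lamp 0.67 1279 337 385 215 263 [ 0.502 -0.049  0.044]
mask lamp 0.46 746 144 174 235 276 [0.47  0.26  0.073]
mask ring 0.95 1359 338 385 215 263 [ 0.502 -0.054  0.044]
side 478.898
[... 697 characters left out ...]
[0.397 0.166 0.033]
mask spanner 0.61 228 272 283 225 251 [ 0.651 -0.01   0.031]
mask stand 0.91 1140 253 317 341 370 [0.463 0.277 0.014]
mask lamp 0.62 2053 321 378 227 273 [ 0.495 -0.03   0.036]
mask lamp 0.61 466 329 365 231 249 [ 0.508 -0.06   0.042]
mask ring 0.78 429 330 365 232 249 [ 0.505 -0.061  0.042]
{'t': 1.1, 'q': [1.061, 0.477, 0.022, 1.555, -0.012, 1.109, -0.083], 'joint_vel': [-0.0, -0.001, -0.001, 0.0, -0.001, -0.001, 0.002], 'joint_torque': [0.0, -59.634, 1.606, -28.155, 0.012, 0.002, -0.0], 'eef_pos': [0.264, -0.621, 0.239], 'tool_rot': [0.0, 0.98, 0.2, 0.0], 'contact_force': [-0.011, 0.657, -0.355], 'torque': [0.06, 0.039, 0.008], 'grasp_force': 0.0, 'gripper_width': 1.0}
```

```bash
cat > b.py <<'E'
import numpy as np,cv2
d=np.load("top1.npz"); im=d["img"][...,::-1]; C=d["C"]; ok=d["ok"]
a=cv2.resize(im[205:275,325:395],(560,560),interpolation=cv2.INTER_CUBIC)
b=cv2.resize(im[215:300,130:200],(240,291),interpolation=cv2.INTER_CUBIC)
o=np.zeros((560,800,3),np.uint8); o[:,:560]=a; o[:291,560:]=b
o[300:480,560:800]=cv2.resize(im,(240,180))
cv2.imwrite("pics/crop1.png",o)
sub=np.zeros((480,640),bool); sub[215:300,130:200]=True
def rect(m,n): 
    P=C[m][:,:2]; r=cv2.minAreaRect((P*1000).astype(np.float32)); print(n,m.sum(),r, np.median(C[m],0)); 
hsv=cv2.cvtColor(im,cv2.COLOR_BGR2HSV).astype(int)
red=sub&ok&(C[...,2]>.068)&(C[...,2]<.085); rect(red,"handle")
rect(sub&ok&(C[...,2]>.020)&(C[...,2]<.034),"bar")
rect(sub&ok&(C[...,2]>.010)&(C[...,2]<.0195),"stand")
# lamp rim fit
s=np.zeros((480,640),bool); s[195:285,315:405]=True
m=s&ok&(C[...,2]>.0465)&(C[...,2]<.055); P=C[m]; print(len(P),np.median(P[:,2]))
print(cv2.minEnclosingCircle((P[:,:2]*1000).astype(np.float32)))
m2=s&ok&(C[...,2]>.038)&(C[...,2]<.0465); print("ring",m2.sum(),np.median(C[m2],0))
# all small objects: heights map clusters
m=ok&(C[...,2]>.012)&(C[...,2]<.3); n,l,st,ce=cv2.connectedComponentsWithStats(m.astype(np.uint8))
for i in range(1,n):
    if st[i,4]>60: q=C[l==i]; print(st[i].tolist(),np.round(q.min(0),3),np.round(q.max(0),3))
E
python3 b.py
```

```text
handle 460 ((472.92803955078125, 265.11676025390625), (52.23125457763672, 20.46541404724121), 23.450271606445312) [0.47260047 0.26410371 0.07464807]
bar 222 ((448.998046875, 269.7222595214844), (59.94457244873047, 111.41419219970703), 73.49652862548828) [0.44973212 0.25739011 0.02573499]
stand 963 ((463.347900390625, 275.39697265625), (110.19656372070312, 71.01908874511719), 22.99324607849121) [0.46683395 0.25711543 0.01594601]
1017 0.049754225154133636
((503.01104736328125, -50.89698028564453), 49.93998336791992)
ring 1367 [ 0.50399561 -0.05106814  0.04374011]
[0, 0, 396, 160, 32053] [ 0.602 -0.112  0.012] [0.863 0.565 0.201]
[0, 37, 572, 337, 5622] [ 0.295 -0.391  0.012] [0.862 0.511 0.026]
[0, 38, 61, 61, 2482] [0.735 0.454 0.012] [0.824 0.555 0.161]
[421, 58, 72, 163, 8005] [ 0.536 -0.27   0.012] [ 0.797 -0.155  0.082]
[0, 105, 104, 247, 20093] [0.319 0.376 0.012] [0.684 0.51  0.21 ]
[326, 140, 31, 18, 375] [ 0.643 -0.045  0.012] [0.664 0.006 0.055]
[230, 160, 22, 23, 314] [0.598 0.129 0.012] [0.631 0.162 0.034]
[498, 162, 47, 57, 1946] [ 0.545 -0.357  0.012] [ 0.641 -0.284  0.02
[... 168 characters left out ...]
2  0.227 0.012] [0.527 0.304 0.079]
[504, 229, 29, 26, 541] [ 0.486 -0.337  0.012] [ 0.528 -0.29   0.04 ]
[512, 267, 28, 26, 558] [ 0.424 -0.337  0.012] [ 0.465 -0.301  0.04 ]
[212, 292, 30, 24, 308] [0.38  0.138 0.012] [0.416 0.185 0.054]
[113, 295, 54, 20, 752] [0.38  0.257 0.013] [0.409 0.336 0.039]
[277, 305, 57, 41, 2123] [ 0.335 -0.009  0.012] [0.398 0.08  0.027]
[426, 306, 69, 12, 525] [ 0.382 -0.27   0.012] [ 0.401 -0.158  0.019]
[111, 329, 54, 16, 773] [0.333 0.257 0.012] [0.357 0.334 0.039]
[492, 328, 42, 30, 827] [ 0.32  -0.332  0.012] [ 0.366 -0.264  0.019]
[197, 343, 40, 9, 131] [0.323 0.144 0.012] [0.336 0.205 0.016]
[159, 346, 25, 9, 98] [0.318 0.227 0.012] [0.331 0.265 0.016]
```

View pics/crop1.png

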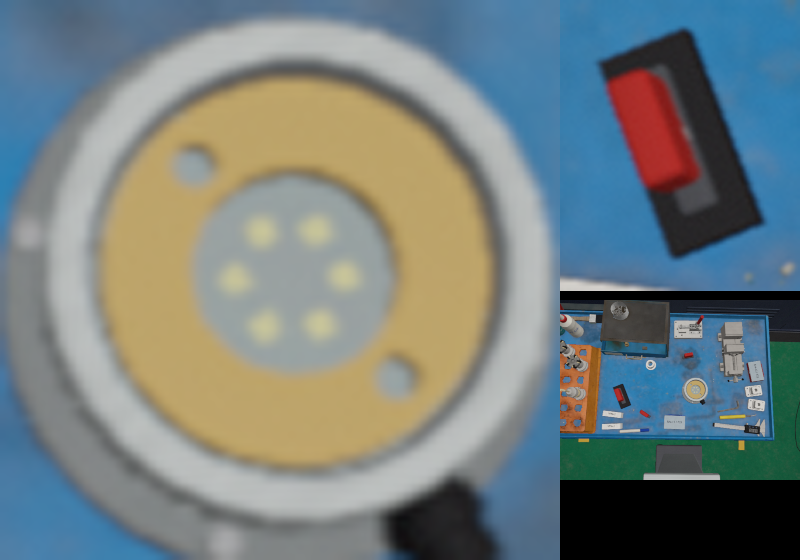

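View pics/side1.png

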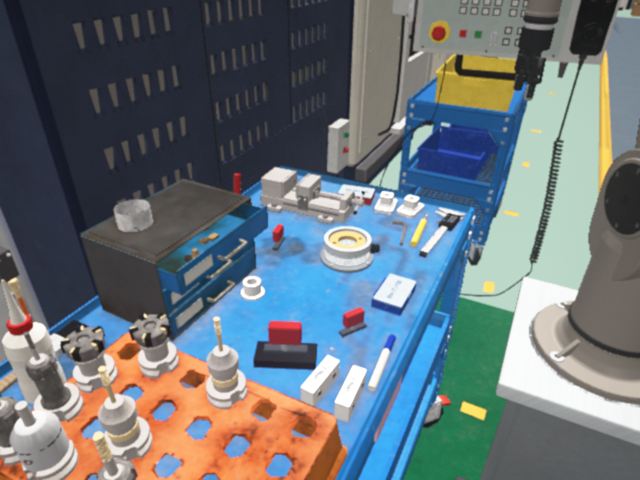

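```bash
cat >> h.py <<'E'
def heading(o): 
    w,x,y,z=o["tool_rot"]; return 2*np.arctan2(y,x) if abs(x)>abs(y)*0 else 0
def D(x,y,z,th=None,o=None):
    "print tool-axis shift and spin (deg) to reach TCP x,y,z with tool-x heading th (deg)"
    o=o or bot.get_obs(); h=heading(o); d=np.array([x,y,z])-o["eef_pos"]
    s=0 if th is None else ((np.degrees(h)-th+90)%180)-90
    print("delta mm",np.round(1000*np.array([np.cos(h)*d[0]+np.sin(h)*d[1],np.sin(h)*d[0]-np.cos(h)*d[1],-d[2]]),1),"spin",round(s,2),"heading",round(np.degrees(h),2),"pos",np.round(o["eef_pos"],4),"F",np.round(o["contact_force"],1),"T",np.round(o["torque"],2),"rows t",round(o["t"],2))
def onplane(p,u,v,z):
    T=np.linalg.inv(p["camera_from_world"]); r=T[:3,:3]@np.array([(u-p["cx"])/p["fx"],-(v-p["cy"])/p["fy"],-1]); c=T[:3,3]
    return c+r*(z-c[2])/r[2]
def holes(p,w0=(0.503,-0.051)):
    "hole centres: pixels differing from brass within the ring's annulus"
    v,u=np.mgrid[0:480,0:640]; T=np.linalg.inv(p["camera_from_world"])
    r=np.stack([(u-p["cx"])/p["fx"],-(v-p["cy"])/p["fy"],-np.ones(u.shape)],-1)@T[:3,:3].T
    W=T[:3,3]+r*((.044-T[2,3])/r[...,2])[...,None]
    b=p["img"].astype(float); sat=1-b.min(-1)/b.max(-1)
    br=(sat>.3)&(b[...,0]>b[...,2])
    R=np.hypot(W[...,0]-w0[0],W[...,1]-w0[1]); brm=br&(R<.045)
    (cx,cy),rad=cv2.minEnclosingCircle((W[brm][:,:2]*1000).astype(np.float32))
    print("ring circle",cx,cy,rad)
    R=np.hypot(W[...,0]-cx/1e3,W[...,1]-cy/1e3)
    wt=np.clip(.38-sat,0,None)*(R<.0345)*(R>.0235)
    n,l,st,ce=cv2.connectedComponentsWithStats((wt>.03).astype(np.uint8)); out=[]
    for i in range(1,n):
        if st[i,4]>4: k=l==i; c=(W[k]*wt[k][:,None]).sum(0)/wt[k].sum(); print("hole",st[i,4],np.round(c*1000,1)); out.append((st[i,4],c))
    out=[c for _,c in sorted(out,key=lambda a:-a[0])[:2]]
    if len(out)==2:
        a,b=out; print("mid",(a+b)[:2]*500,"sep",np.linalg.norm(a-b)*1e3,"bearing",np.degrees(np.arctan2(*(a-b)[1::-1]))%180)
E
python3 - <<'E'
from h import *
p=bot.read_camera("top"); holes(p)
for u,v in [(349.1,225.4),(374.6,252.0)]: print(onplane(p,u,v,.044))
D(.5,-.1,.24,23.45)
E
```

```text
ring circle 503.3575134277344 -52.02092742919922 38.944576263427734
hole 28 [523.4 -31.2  44. ]
hole 27 [481.9 -71.4  44. ]
mid [502.67390217 -51.33381405] sep 57.76088982503426 bearing 44.08458911069317
[ 0.52364641 -0.03192116  0.044     ]
[ 0.48186864 -0.07252184  0.044     ]
delta mm [ 421.1 -387.4   -0.7] spin -0.43 heading 23.02 pos [ 0.264  -0.6213  0.2393] F [-0.3 -0.2 -0.3] T [-0.   -0.03  0.01] rows t 1.15
```

send_rows(deltas="0.036 -0.033 0 0;0.072 -0.066 0 0;0.108 -0.1 0 0;0.145 -0.133 0 0;0.18 -0.166 0 -0.4", claw=1)

```text
t: 1.65
eef_pos: [0.3655, -0.3961, 0.2396]
tool_rot: [0.0, 0.979, 0.203, 0.0]
contact_force: [1.2, -0.3, 0.5]
gripper_width: 0.998
grasp_force: 0.0
```

send_rows(deltas="0.036 -0.033 0 0;0.072 -0.066 0 0;0.108 -0.1 0 0;0.145 -0.133 0 0;0.18 -0.166 0 0")

```text
t: 2.15
eef_pos: [0.4647, -0.1723, 0.2398]
tool_rot: [0.0, 0.979, 0.203, 0.0]
contact_force: [1.5, 0.2, 0.0]
gripper_width: 1.0
grasp_force: 0.0
```

```bash
python3 -c "
from h import *
D(.473,.265,.15,23.45)"
```

```text
delta mm [ 181.5 -397.9   89.8] spin -0.03 heading 23.42 pos [ 0.4647 -0.1723  0.2398] F [1.5 0.2 0. ] T [0.02 0.   0.03] rows t 2.15
```

send_rows(deltas="0.02 -0.043 0 0;0.04 -0.086 0 0;0.06 -0.13 0 0;0.08 -0.174 0 0;0.1 -0.218 0 0")

```text
t: 2.65
eef_pos: [0.4689, 0.0674, 0.2397]
tool_rot: [0.0, 0.979, 0.203, 0.001]
contact_force: [0.2, -0.4, -0.1]
gripper_width: 1.0
grasp_force: 0.0
```

send_rows(deltas="0.02 -0.043 0 0;0.04 -0.086 0 0;0.06 -0.13 0 0;0.08 -0.175 0.01 0;0.08 -0.177 0.04 0")

```text
t: 3.15
eef_pos: [0.4724, 0.2691, 0.2021]
tool_rot: [-0.004, 0.978, 0.207, 0.004]
contact_force: [0.5, -0.3, -0.8]
gripper_width: 1.0
grasp_force: 0.0
```

```bash
python3 -c "
from h import *
p=bot.read_camera('side'); cv2.imwrite('pics/s2.png',p['img'][...,::-1])
D(.473,.265,.047,23.45)"
```

```text
delta mm [  3.8  -0.2 148.3] spin 0.33 heading 23.78 pos [0.4696 0.2633 0.1953] F [-1.9 -1.5 -4.3] T [-0.14  0.11  0.02] rows t 3.2
```

send_rows(deltas="0 0 0 0;0 0 0.04 0;0 0 0.07 0;0 0 0.08 0;0 0 0.08 0")

```text
t: 3.7
eef_pos: [0.4723, 0.2583, 0.1192]
tool_rot: [0.001, 0.979, 0.202, -0.001]
contact_force: [-0.8, 0.5, 0.5]
gripper_width: 1.001
grasp_force: 0.0
```

```bash
python3 -c "
from h import *
D(.473,.265,.047,23.45)"
```

```text
delta mm [ 3.3 -5.8 72.2] spin -0.13 heading 23.32 pos [0.4723 0.2583 0.1192] F [-0.8  0.5  0.5] T [0.   0.04 0.02] rows t 3.7
```

send_rows(deltas="0.003 -0.006 0.02 0;0.003 -0.006 0.045 0;0.003 -0.006 0.06 0;0.003 -0.006 0.067 0;0.003 -0.006 0.072 0")

```text
t: 4.2
eef_pos: [0.4731, 0.2665, 0.0478]
tool_rot: [-0.0, 0.979, 0.203, 0.0]
contact_force: [0.3, -0.0, -0.0]
gripper_width: 0.999
grasp_force: 0.0
```

```bash
python3 -c "
from h import *
p=bot.read_camera('side'); cv2.imwrite('pics/s3.png',cv2.resize(p['img'][230:400,200:400,::-1],(800,680))[:600])
D(.473,.265,.047,23.45)"
```

```text
delta mm [-0.4  1.3  0.3] spin -0.06 heading 23.39 pos [0.4728 0.2664 0.0473] F [ 0.4 -0.4 -0.8] T [-0.01  0.03 -0.03] rows t 4.25
```

View pics/s3.png

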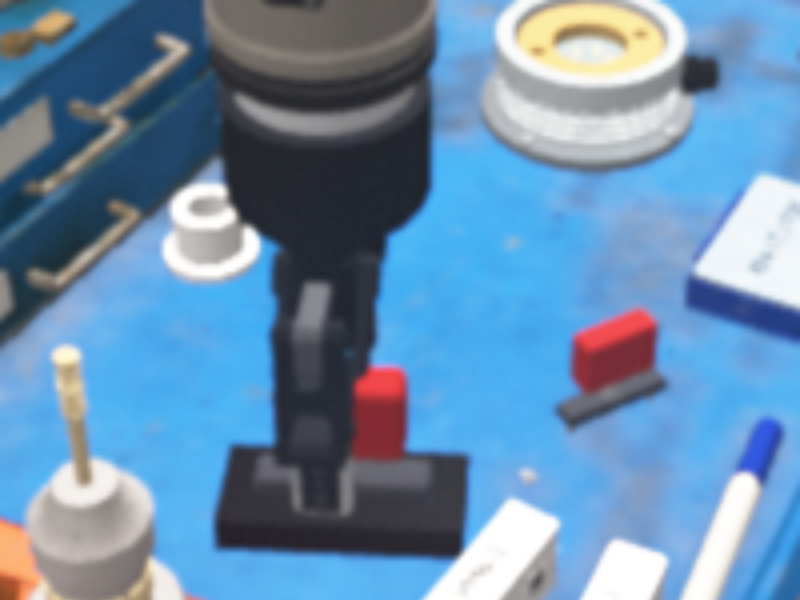

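```bash
cat >> h.py <<'E'
def proj(p,X):
    c=p["camera_from_world"]@np.append(X,1); return np.array([p["cx"]+p["fx"]*c[0]/-c[2],p["cy"]-p["fy"]*c[1]/-c[2]])
E
python3 - <<'E'
from h import *
p=bot.read_camera("side"); h=np.radians(23.4); ex=np.array([np.cos(h),np.sin(h),0]); ey=np.array([-np.sin(h),np.cos(h),0]); c=np.array([.473,.265,0])
f=lambda n,X: print(n,np.round((proj(p,X)-[200,230])*4))
for s in (-26,26): f("handle",c+ex*s/1e3+ey*.01+[0,0,.039])
for s in (-50,50): f("stand",c+ex*s/1e3+ey*.022)
t=bot.get_obs()["eef_pos"]
for s in (-11,11): f("finger tip outer",t+ex*s/1e3+ey*.0425+[0,0,.005])
for s in (-11,11): f("finger back",t+ex*s/1e3+ey*.057+[0,0,.005])
E
```

```text
handle [403. 465.]
handle [272. 459.]
stand [461. 559.]
stand [213. 548.]
finger tip outer [354. 501.]
finger tip outer [296. 499.]
finger back [350. 530.]
finger back [291. 527.]
```

send_rows(deltas="0 0.001 0 0;0 0.001 0 0;0 0.001 0 0;0 0.001 0 0;0 0.001 0 0", claw=0, force=100)

```text
t: 4.8
eef_pos: [0.4732, 0.2656, 0.0477]
tool_rot: [0.0, 0.979, 0.203, 0.0]
contact_force: [0.8, -1.1, 0.9]
gripper_width: 0.224
grasp_force: 97.5
```

send_rows(deltas="0 0 0 0;0 0 0 0;0 0 0 0;0 0 0 0;0 0 0 0")

```text
t: 5.3
eef_pos: [0.4731, 0.2656, 0.0476]
tool_rot: [0.0, 0.979, 0.203, 0.0]
contact_force: [0.3, -1.7, 6.2]
gripper_width: 0.223
grasp_force: 97.7
```

```bash
python3 -c "
from h import *
D(.473,.265,.047,23.45)"
```

```text
delta mm [-0.3  0.5  0.6] spin -0.03 heading 23.42 pos [0.4731 0.2656 0.0476] F [ 0.3 -1.7  6.2] T [-0.23  0.14 -0.  ] rows t 5.3
```

send_rows(deltas="0 0 -0.005 0;0 0 -0.02 0;0 0 -0.05 0;0 0 -0.08 0;0 0 -0.1 0")

```text
t: 5.8
eef_pos: [0.4731, 0.2661, 0.15]
tool_rot: [-0.0, 0.979, 0.203, 0.001]
contact_force: [0.5, 0.0, -2.2]
gripper_width: 0.224
grasp_force: 97.7
```

```bash
python3 -c "
from h import *
D(.503,-.0515,.148,44.1)
p=bot.read_camera('side'); cv2.imwrite('pics/s4.png',cv2.resize(p['img'][180:380,200:400,::-1],(600,600)))
t=np.array(bot.get_obs()['eef_pos']); h=np.radians(23.42); ex=np.array([np.cos(h),np.sin(h),0])
for s in (-29,29): print(np.round((proj(p,t+ex*s/1e3-[0,0,.0426])-[200,180])*3))
"
```

```text
delta mm [-98.9 303.3   2. ] spin -20.66 heading 23.44 pos [0.4731 0.2661 0.15  ] F [ 0.5  0.  -2.2] T [-0.05 -0.06  0.  ] rows t 5.8
[304. 384.]
[189. 379.]
```

View pics/s4.png

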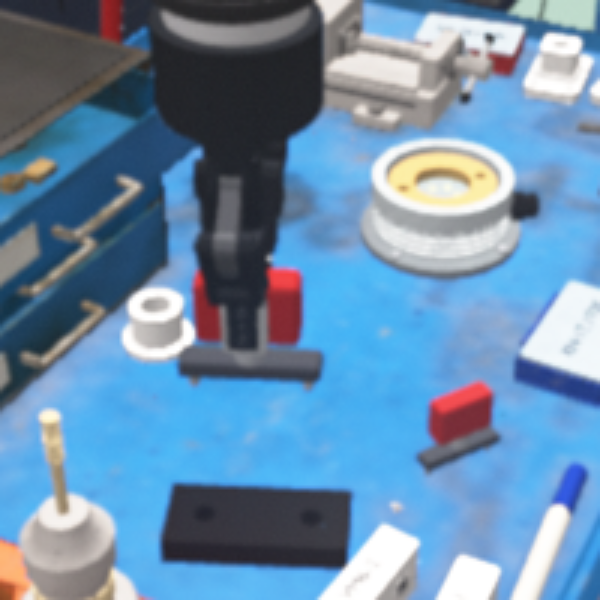

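send_rows(deltas="-0.014 0.043 0 0;-0.028 0.086 0 -5;-0.042 0.13 0 -10;-0.056 0.173 0 -15;-0.07 0.216 0 -20.7")

```text
t: 6.35
eef_pos: [0.494, 0.0378, 0.1474]
tool_rot: [0.0, 0.926, 0.378, -0.0]
contact_force: [1.1, -0.2, -2.3]
gripper_width: 0.222
grasp_force: 97.9
```

```bash
python3 -c "
from h import *
D(.504,-.0503,.115,44.1)"
```

```text
delta mm [-54.4  70.   32.4] spin 0.26 heading 44.36 pos [0.494  0.0378 0.1474] F [ 1.1 -0.2 -2.3] T [-0.07 -0.14  0.01] rows t 6.35
```

send_rows(deltas="-0.027 0.035 0 0;-0.054 0.07 0 0;-0.054 0.07 0.02 0.2;-0.054 0.07 0.04 0.2;-0.054 0.07 0.045 0.2")

```text
t: 6.85
eef_pos: [0.5027, -0.0487, 0.1006]
tool_rot: [-0.001, 0.928, 0.374, -0.002]
contact_force: [-0.7, -0.0, -2.6]
gripper_width: 0.222
grasp_force: 98.2
```

```bash
cat > v.py <<'E'
from h import *
import sys
D(.504,-.0503,.0976,44.1)
p=bot.read_camera('side'); x0,y0=300,170
cv2.imwrite(f'pics/{sys.argv[1]}.png',cv2.resize(p['img'][y0:y0+100,x0:x0+100,::-1],(600,600),interpolation=cv2.INTER_CUBIC))
o=bot.get_obs(); t=np.array(o['eef_pos']); h=heading(o); ex=np.array([np.cos(h),np.sin(h),0])
for s in (-29,29): print("pin",np.round((proj(p,t+ex*s/1e3-[0,0,.0426])-[x0,y0])*6))
a=np.radians(44.1); e=np.array([np.cos(a),np.sin(a),0])
for s in (-29,29): print("hole",np.round((proj(p,np.array([.5029,-.0516,.044])+e*s/1e3)-[x0,y0])*6))
E
python3 v.py s5
```

```text
delta mm [-0.1  2.1  3. ] spin -0.22 heading 43.88 pos [ 0.5027 -0.0487  0.1006] F [-0.7 -0.  -2.6] T [ 0.02  0.05 -0.  ] rows t 6.85
pin [359. 379.]
pin [203. 404.]
hole [360. 408.]
hole [206. 434.]
```

View pics/s5.png

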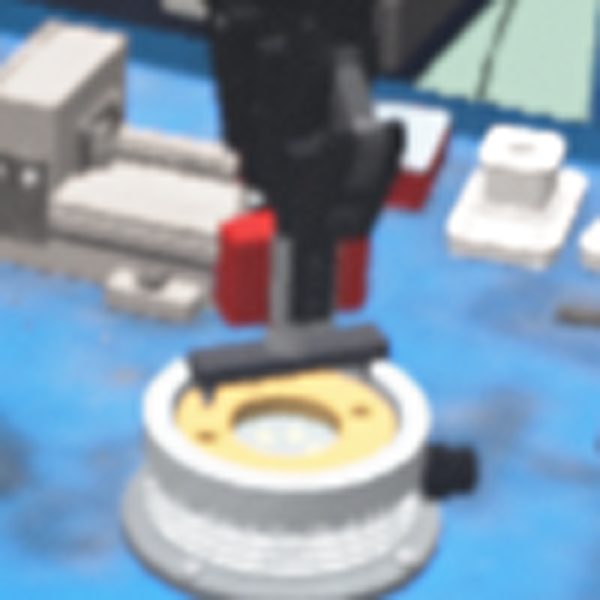

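send_rows(deltas="0 0.002 0.003 -0.2;0 0.002 0.006 -0.2;0 0.002 0.008 -0.2;0 0.002 0.008 -0.2;0 0.002 0.008 -0.2")

```text
t: 7.4
eef_pos: [0.506, -0.0496, 0.0946]
tool_rot: [0.0, 0.927, 0.376, 0.0]
contact_force: [-0.7, -0.5, -2.6]
gripper_width: 0.22
grasp_force: 98.2
```

```bash
python3 -c "
from h import *
D(.504,-.0503,.0866,44.1)"
```

```text
delta mm [-1.9 -0.9  8. ] spin 0.04 heading 44.14 pos [ 0.506  -0.0496  0.0946] F [-0.7 -0.5 -2.6] T [0.03 0.04 0.  ] rows t 7.4
```

send_rows(deltas="-0.002 -0.001 0 0;-0.002 -0.001 0.002 0;-0.002 -0.001 0.004 0;-0.002 -0.001 0.006 0;-0.002 -0.001 0.007 0")

```text
t: 7.9
eef_pos: [0.5036, -0.0504, 0.087]
tool_rot: [-0.0, 0.927, 0.376, -0.0]
contact_force: [0.2, 0.5, -2.7]
gripper_width: 0.221
grasp_force: 98.2
```

send_rows(deltas="0 0 0.001 0;0 0 0.002 0;0 0 0.002 0")

```text
t: 8.2
eef_pos: [0.5036, -0.0504, 0.0852]
tool_rot: [-0.0, 0.927, 0.376, -0.0]
contact_force: [-0.1, -0.2, -2.0]
gripper_width: 0.222
grasp_force: 98.2
```

```bash
python3 -c "
from h import *
D(.504,-.0503,.0796,44.1)"
```

```text
delta mm [0.3 0.2 5.6] spin 0.02 heading 44.12 pos [ 0.5036 -0.0504  0.0852] F [-0.1 -0.2 -2. ] T [-0.01  0.02  0.01] rows t 8.2
```

send_rows(deltas="0 0 0.001 0;0 0 0.0015 0;0 0 0.0015 0")

```text
t: 8.5
eef_pos: [0.5038, -0.0505, 0.0838]
tool_rot: [0.0, 0.927, 0.376, 0.0]
contact_force: [-1.0, -0.6, -3.6]
gripper_width: 0.228
grasp_force: 98.2
```

send_rows(deltas="0 0 0.001 0;0 0 0.001 0;0 0 0.001 0")

```text
t: 8.8
eef_pos: [0.5037, -0.0506, 0.0828]
tool_rot: [0.0, 0.927, 0.376, -0.0]
contact_force: [0.0, -0.0, -3.1]
gripper_width: 0.218
grasp_force: 98.2
```

send_rows(deltas="0 0 0.001 0;0 0 0.002 0;0 0 0.002 0")

```text
t: 9.1
eef_pos: [0.5037, -0.0506, 0.0807]
tool_rot: [0.0, 0.927, 0.376, -0.0]
contact_force: [0.9, -1.5, -3.2]
gripper_width: 0.217
grasp_force: 98.1
```

send_rows(deltas="0 0 0.001 0;0 0 0.0013 0;0 0 0.0013 0")

```text
t: 9.4
eef_pos: [0.5037, -0.0506, 0.0795]
tool_rot: [0.0, 0.927, 0.376, -0.0]
contact_force: [-0.6, -2.2, -1.3]
gripper_width: 0.219
grasp_force: 98.1
```

```bash
python3 v.py s6; python3 -c "
from h import *
D(.504,-.0503,.0796,44.1); print(bot.get_obs()['q'])"
```

```text
delta mm [  0.4   0.  -18.1] spin 0.01 heading 44.11 pos [ 0.5037 -0.0506  0.0795] F [-0.6 -2.2 -1.3] T [-0.39 -0.08  0.01] rows t 9.4
pin [356. 426.]
pin [203. 452.]
hole [360. 408.]
hole [206. 434.]
delta mm [ 0.4  0.  -0.1] spin 0.01 heading 44.11 pos [ 0.5037 -0.0506  0.0795] F [ 0.2 -1.8 -1.2] T [-0.42  0.   -0.04] rows t 9.45
[ 0.33475735  0.4624429  -0.43845825  2.06113721  0.30634883  0.67970308
 -1.10467626]
```

View pics/s6.png

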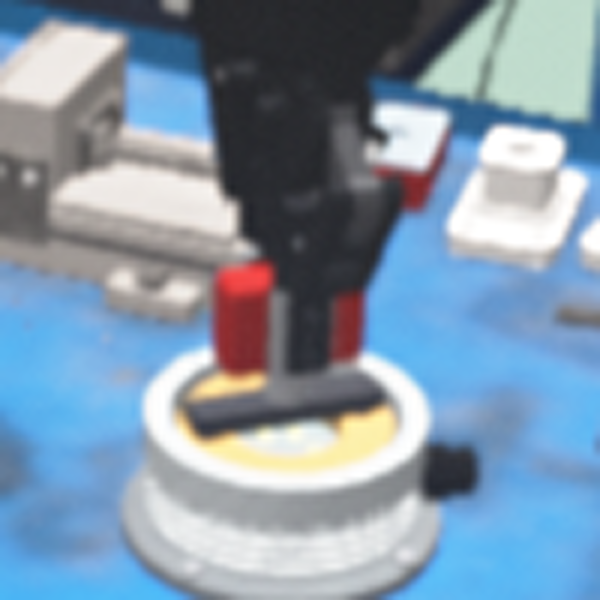

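send_rows(deltas="0 0 0 2;0 0 0 4;0 0.0002 0 6;0 0.0002 0 8;0 0.0003 0 10")

```text
t: 9.95
eef_pos: [0.5043, -0.0513, 0.0796]
tool_rot: [0.001, 0.956, 0.292, 0.0]
contact_force: [3.1, -4.2, -3.8]
gripper_width: 0.22
grasp_force: 97.9
```

```bash
python3 -c "
from h import *
D(.504,-.0503,.0796,44.1)"
```

```text
delta mm [ 0.3 -1.1  0. ] spin -10.17 heading 33.93 pos [ 0.5043 -0.0513  0.0796] F [ 3.1 -4.2 -3.8] T [-1.21 -0.55  0.2 ] rows t 9.95
```

send_rows(deltas="0 0.0006 0 2;0 0.0006 0 4;0 0.0007 0 6;0 0.0007 0 8;0 0.0008 0 10")

```text
t: 10.45
eef_pos: [0.5045, -0.0516, 0.0796]
tool_rot: [0.0, 0.978, 0.207, 0.0]
contact_force: [2.0, -5.6, -2.3]
gripper_width: 0.222
grasp_force: 98.0
```

```bash
python3 -c "
from h import *
D(.504,-.0503,.0796,-5)"
```

```text
delta mm [ 0.1 -1.4 -0. ] spin 28.95 heading 23.95 pos [ 0.5045 -0.0516  0.0796] F [ 2.  -5.6 -2.3] T [-1.18 -0.51  0.25] rows t 10.45
```

send_rows(deltas="0 0.0006 0 2;0 0.0007 0 4;0 0.0008 0 6;0 0.0009 0 8;0 0.001 0 10")

```text
t: 10.95
eef_pos: [0.5047, -0.0519, 0.0795]
tool_rot: [-0.0, 0.993, 0.122, -0.0]
contact_force: [0.6, -2.2, -1.9]
gripper_width: 0.215
grasp_force: 98.4
```

```bash
python3 -c "
from h import *
D(.504,-.0503,.0796,-5)"
```

```text
delta mm [-0.2 -1.8 -0.1] spin 18.97 heading 13.97 pos [ 0.5047 -0.0519  0.0795] F [ 0.6 -2.2 -1.9] T [-0.6  -0.09  0.23] rows t 10.95
```

send_rows(deltas="0 0.0001 0 2;0 0.0002 0 4;0 0.0002 0 6;0 0.0003 0 8;0 0.0003 0 8")

```text
t: 11.45
eef_pos: [0.5047, -0.0522, 0.0795]
tool_rot: [-0.0, 0.999, 0.053, -0.0]
contact_force: [-0.5, -0.9, -0.6]
gripper_width: 0.219
grasp_force: 98.5
```

```bash
python3 -c "
from h import *
D(.504,-.0503,.0796,-5)"
```

```text
delta mm [-0.5 -2.  -0.1] spin 11.04 heading 6.04 pos [ 0.5047 -0.0522  0.0795] F [-0.5 -0.9 -0.6] T [-0.3   0.11  0.18] rows t 11.45
```

send_rows(deltas="0 0.0001 0 2;0 0.0001 0 4;0 0.0002 0 6;0 0.0002 0 6")

```text
t: 11.85
eef_pos: [0.5048, -0.0524, 0.0795]
tool_rot: [-0.0, 1.0, 0.0, -0.0]
contact_force: [-0.4, 0.1, -0.5]
gripper_width: 0.223
grasp_force: 98.5
```

```bash
python3 -c "
from h import *
D(.504,-.0503,.0796,-5)"
```

```text
delta mm [-0.8 -2.1 -0.1] spin 5.04 heading 0.04 pos [ 0.5048 -0.0524  0.0795] F [-0.4  0.1 -0.5] T [0.01 0.24 0.19] rows t 11.85
```

send_rows(deltas="0 0 0 1;0 0 0 2;0 0 0 2")

```text
t: 12.15
eef_pos: [0.5048, -0.0525, 0.0795]
tool_rot: [-0.0, 1.0, -0.017, -0.0]
contact_force: [-1.2, 0.0, -0.2]
gripper_width: 0.218
grasp_force: 98.5
```

```bash
python3 -c "
from h import *
D(.504,-.0503,.0796,-5)"
```

```text
delta mm [-0.8 -2.2 -0.1] spin 3.09 heading -1.91 pos [ 0.5048 -0.0525  0.0795] F [-1.2  0.  -0.2] T [0.17 0.21 0.19] rows t 12.15
```

send_rows(deltas="0 0 0 1;0 0 0 2;0 0 0 2")

```text
t: 12.45
eef_pos: [0.5048, -0.0525, 0.0795]
tool_rot: [-0.0, 0.999, -0.034, -0.0]
contact_force: [-1.2, 1.2, -0.4]
gripper_width: 0.219
grasp_force: 98.5
```

```bash
python3 -c "
from h import *
D(.504,-.0503,.0796,-5)"
```

```text
delta mm [-0.9 -2.2 -0.1] spin 1.08 heading -3.92 pos [ 0.5048 -0.0525  0.0795] F [-1.2  1.2 -0.4] T [0.31 0.29 0.11] rows t 12.45
```

send_rows(deltas="0 0 0 1;0 0.0001 0 2;0 0.0001 0 2")

```text
t: 12.75
eef_pos: [0.5048, -0.0526, 0.0795]
tool_rot: [-0.0, 0.999, -0.052, -0.0]
contact_force: [-0.4, 1.4, -0.7]
gripper_width: 0.223
grasp_force: 98.5
```

```bash
python3 -c "
from h import *
D(.504,-.0503,.0796,-5)"
```

```text
delta mm [-1.1 -2.2 -0.1] spin -0.92 heading -5.92 pos [ 0.5048 -0.0526  0.0795] F [-0.4  1.4 -0.7] T [0.39 0.27 0.16] rows t 12.75
```

send_rows(deltas="0 0 0 1;0 0.0001 0 2;0 0.0001 0 2")

```text
t: 13.05
eef_pos: [0.5049, -0.0527, 0.0795]
tool_rot: [-0.0, 0.998, -0.069, 0.0]
contact_force: [-1.6, 1.7, -0.7]
gripper_width: 0.216
grasp_force: 98.5
```

```bash
python3 -c "
from h import *
D(.504,-.0503,.0796,-5)"
```

```text
delta mm [-1.2 -2.3 -0.1] spin -2.92 heading -7.92 pos [ 0.5049 -0.0527  0.0795] F [-1.6  1.7 -0.7] T [0.57 0.31 0.23] rows t 13.05
```

send_rows(deltas="0 -0.0002 0 1;0 -0.0002 0 2;0 -0.0002 0 2")

```text
t: 13.35
eef_pos: [0.5048, -0.0527, 0.0795]
tool_rot: [0.0, 0.996, -0.087, -0.0]
contact_force: [-1.8, 1.2, -1.0]
gripper_width: 0.221
grasp_force: 98.5
```

```bash
python3 -c "
from h import *
D(.504,-.0503,.0796,-5)"
```

```text
delta mm [-1.2 -2.3 -0.1] spin -4.93 heading -9.93 pos [ 0.5048 -0.0527  0.0795] F [-1.8  1.2 -1. ] T [0.49 0.33 0.16] rows t 13.35
```

send_rows(deltas="0 0 0 1;0 0 0 1.5;0 0 0 1.5")

```text
t: 13.65
eef_pos: [0.5048, -0.0527, 0.0795]
tool_rot: [0.0, 0.995, -0.099, -0.0]
contact_force: [-1.4, 1.7, -0.6]
gripper_width: 0.224
grasp_force: 98.5
```

```bash
python3 -c "
from h import *
D(.504,-.0503,.0796,-5)"
```

```text
delta mm [-1.3 -2.2 -0.1] spin -6.4 heading -11.4 pos [ 0.5048 -0.0527  0.0795] F [-1.4  1.7 -0.6] T [0.38 0.37 0.2 ] rows t 13.65
```

send_rows(deltas="0 -0.0001 0 0.8;0 -0.0001 0 1.5;0 -0.0001 0 1.5")

```text
t: 13.95
eef_pos: [0.5048, -0.0527, 0.0795]
tool_rot: [0.0, 0.994, -0.112, -0.0]
contact_force: [-2.1, 1.6, -0.8]
gripper_width: 0.222
grasp_force: 98.5
```

```bash
python3 -c "
from h import *
D(.504,-.0503,.0796,-5)"
```

```text
delta mm [-1.3 -2.2 -0.1] spin -7.92 heading -12.92 pos [ 0.5048 -0.0527  0.0795] F [-2.1  1.6 -0.8] T [0.27 0.41 0.24] rows t 13.95
```

send_rows(deltas="0 0 0 0.8;0 0 0 1.5;0 0 0 1.5")

```text
t: 14.25
eef_pos: [0.5049, -0.0528, 0.0795]
tool_rot: [0.0, 0.992, -0.125, 0.0]
contact_force: [-2.6, 0.7, -1.0]
gripper_width: 0.224
grasp_force: 98.5
```

```bash
python3 -c "
from h import *
D(.504,-.0503,.0796,-5)"
```

```text
delta mm [-1.4 -2.2 -0.1] spin -9.42 heading -14.42 pos [ 0.5049 -0.0528  0.0795] F [-2.6  0.7 -1. ] T [0.14 0.45 0.18] rows t 14.25
```

send_rows(deltas="0 0 0 0.8;0 0 0 1.5;0 0 0 1.5")

```text
t: 14.55
eef_pos: [0.5048, -0.0527, 0.0795]
tool_rot: [0.0, 0.99, -0.138, -0.0]
contact_force: [-1.9, -1.0, -0.8]
gripper_width: 0.218
grasp_force: 98.5
```

```bash
python3 -c "
from h import *
D(.504,-.0503,.0796,-5)"
```

```text
delta mm [-1.4 -2.1 -0.1] spin -10.91 heading -15.91 pos [ 0.5048 -0.0527  0.0795] F [-1.9 -1.  -0.8] T [0.01 0.51 0.29] rows t 14.55
```

send_rows(deltas="0 0 0 0.8;0 0 0 1.5;0 0 0 1.5")

```text
t: 14.85
eef_pos: [0.5048, -0.0527, 0.0795]
tool_rot: [0.0, 0.988, -0.151, -0.0]
contact_force: [-1.7, -0.5, -1.7]
gripper_width: 0.221
grasp_force: 98.5
```

```bash
python3 -c "
from h import *
D(.504,-.0503,.0796,-5)"
```

```text
delta mm [-1.5 -2.1 -0.1] spin -12.4 heading -17.4 pos [ 0.5048 -0.0527  0.0795] F [-1.7 -0.5 -1.7] T [-0.14  0.54  0.42] rows t 14.85
```

send_rows(deltas="0 0 0 0.5;0 0 0 0.5;0 0 0 0.5")

```text
t: 15.15
eef_pos: [0.5048, -0.0528, 0.0795]
tool_rot: [0.0, 0.988, -0.155, -0.0]
contact_force: [-2.3, -1.1, -1.4]
gripper_width: 0.217
grasp_force: 98.5
```

```bash
python3 -c "
from h import *
D(.504,-.0503,.0796,-5)
for i in range(3):
  bot.read_camera('top'); o=bot.get_obs(); print(np.round(o['torque'],3),np.round(o['contact_force'],1))"
```

```text
delta mm [-1.5 -2.1 -0.1] spin -12.88 heading -17.88 pos [ 0.5048 -0.0528  0.0795] F [-2.3 -1.1 -1.4] T [-0.22  0.61  0.47] rows t 15.15
[-0.251  0.538  0.47 ] [-1.5 -0.8 -1.3]
[-0.208  0.564  0.426] [-2.1 -1.6 -0.4]
[-0.262  0.528  0.436] [-1.5 -0.9 -1. ]
```

send_rows(deltas="0 0 0 -1;0 0 0 -2;0 0 0 -2")

```text
t: 15.6
eef_pos: [0.5048, -0.0527, 0.0795]
tool_rot: [-0.0, 0.99, -0.138, -0.0]
contact_force: [-2.3, -0.4, -1.5]
gripper_width: 0.219
grasp_force: 98.4
```

```bash
python3 -c "
from h import *
D(.504,-.0503,.0796,-5)"
```

```text
delta mm [-1.5 -2.1 -0.1] spin -10.86 heading -15.86 pos [ 0.5048 -0.0527  0.0795] F [-2.3 -0.4 -1.5] T [-0.26  0.52  0.31] rows t 15.6
```

send_rows(deltas="0 0 0 -1;0 0 0 -2;0 0 0 -2")

```text
t: 15.9
eef_pos: [0.5048, -0.0527, 0.0795]
tool_rot: [-0.0, 0.993, -0.121, -0.0]
contact_force: [-2.0, -0.3, -0.5]
gripper_width: 0.223
grasp_force: 98.4
```

```bash
python3 -c "
from h import *
D(.504,-.0503,.0796,-5)"
```

```text
delta mm [-1.4 -2.1 -0.1] spin -8.86 heading -13.86 pos [ 0.5048 -0.0527  0.0795] F [-2.  -0.3 -0.5] T [-0.26  0.58  0.04] rows t 15.9
```

send_rows(deltas="0 0 0 -1;0 0 0 -2;0 0 0 -2")

```text
t: 16.2
eef_pos: [0.5051, -0.0524, 0.0795]
tool_rot: [-0.0, 0.995, -0.103, 0.0]
contact_force: [-1.1, -0.5, -1.8]
gripper_width: 0.226
grasp_force: 98.2
```

```bash
python3 -c "
from h import *
D(.504,-.0503,.0796,-5)"
```

```text
delta mm [-1.5 -1.8 -0.1] spin -6.84 heading -11.84 pos [ 0.5051 -0.0524  0.0795] F [-1.1 -0.5 -1.8] T [-0.07  0.28 -0.03] rows t 16.2
```

send_rows(deltas="0 0 -0.002 0;0 0 -0.004 0;0 0 -0.007 0;0 0 -0.012 0;0 0 -0.02 0")

```text
t: 16.7
eef_pos: [0.505, -0.0525, 0.0999]
tool_rot: [-0.0, 0.995, -0.103, -0.0]
contact_force: [-0.7, 0.2, -2.4]
gripper_width: 0.222
grasp_force: 98.2
```

send_rows(deltas="0 0 -0.02 0;0 0 -0.045 0;0 0.03 -0.05 0;0 0.07 -0.05 0;0 0.11 -0.05 0")

```text
t: 17.2
eef_pos: [0.4826, -0.1611, 0.1508]
tool_rot: [0.0, 0.995, -0.103, 0.001]
contact_force: [0.0, -0.9, -2.7]
gripper_width: 0.219
grasp_force: 98.5
```

```bash
python3 -c "
from h import *
D(.473,.265,.15,23.4)
p=bot.read_camera('top'); holes(p,(.5027,-.0515)); im=p['img'][205:275,325:395,::-1]; cv2.imwrite('pics/t7.png',cv2.resize(im,(560,560),interpolation=cv2.INTER_CUBIC))"
```

```text
delta mm [ -96.4 -415.1    0.8] spin -35.18 heading -11.78 pos [ 0.4826 -0.1611  0.1508] F [ 0.  -0.9 -2.7] T [-0.08 -0.    0.02] rows t 17.2
ring circle 503.36236572265625 -51.908790588378906 38.877532958984375
hole 28 [531.  -56.4  44. ]
hole 33 [474.2 -46.5  44. ]
mid [502.60729203 -51.40469954] sep 57.691234184610835 bearing 170.12792411124963
```

send_rows(deltas="-0.01 -0.044 0 0;-0.02 -0.088 0 -7;-0.03 -0.132 0 -14;-0.04 -0.176 0 -21;-0.051 -0.22 0 -28")

```text
t: 17.75
eef_pos: [0.4778, 0.0674, 0.1504]
tool_rot: [0.0, 0.99, 0.142, 0.001]
contact_force: [1.1, 0.4, -1.7]
gripper_width: 0.22
grasp_force: 98.3
```

```bash
python3 -c "
from h import *
D(.4731,.2656,.15,23.42)"
```

```text
delta mm [  51.4 -191.5    0.4] spin -7.04 heading 16.38 pos [0.4778 0.0674 0.1504] F [ 1.1  0.4 -1.7] T [ 0.03 -0.04  0.03] rows t 17.75
```

send_rows(deltas="0.013 -0.047 0 -2;0.026 -0.095 0 -4;0.039 -0.143 0 -7;0.051 -0.19 0 -7;0.051 -0.19 0 -7")

```text
t: 18.25
eef_pos: [0.4723, 0.2716, 0.1511]
tool_rot: [-0.003, 0.979, 0.205, 0.002]
contact_force: [-0.8, -0.3, -1.2]
gripper_width: 0.22
grasp_force: 98.6
```

send_rows(deltas="0 0 0.01 0;0 0 0.02 0;0 0 0.03 0;0 0 0.03 0;0 0 0.03 0")

```text
t: 18.75
eef_pos: [0.4739, 0.2612, 0.119]
tool_rot: [0.0, 0.98, 0.2, -0.001]
contact_force: [-0.3, 0.4, -3.2]
gripper_width: 0.217
grasp_force: 98.5
```

```bash
python3 -c "
from h import *
D(.4731,.2656,.0476,23.42)
p=bot.read_camera('side'); x0,y0=240,280
cv2.imwrite('pics/s8.png',cv2.resize(p['img'][y0:y0+100,x0:x0+100,::-1],(600,600),interpolation=cv2.INTER_CUBIC))
o=bot.get_obs(); t=np.array(o['eef_pos']); h=heading(o); ex=np.array([np.cos(h),np.sin(h),0])
for s in (-30.7,27.3): print('pin',np.round((proj(p,t+ex*s/1e3-[0,0,.0426])-[x0,y0])*6))
"
```

```text
delta mm [ 1.  -4.4 71.4] spin -0.38 heading 23.04 pos [0.4739 0.2612 0.119 ] F [-0.3  0.4 -3.2] T [ 0.03 -0.01  0.  ] rows t 18.75
pin [386. 255.]
pin [164. 245.]
```

View pics/s8.png

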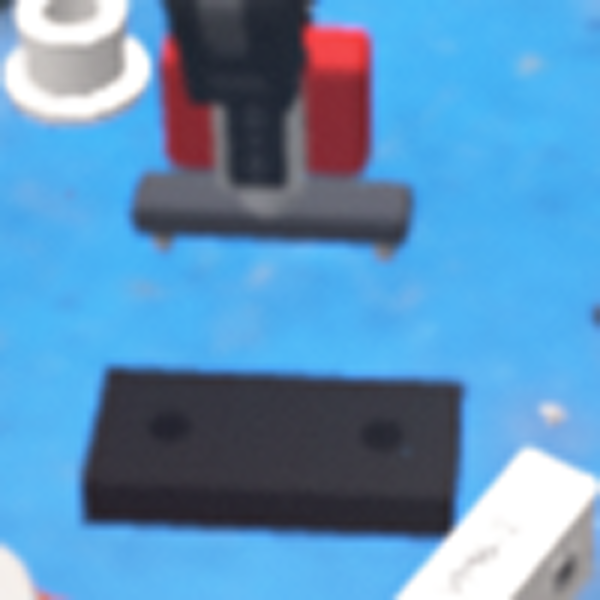

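send_rows(deltas="0.001 -0.0044 0.02 -0.4;0.001 -0.0044 0.04 -0.4;0.001 -0.0044 0.05 -0.4;0.001 -0.0044 0.05 -0.4;0.001 -0.0044 0.05 -0.4")

```text
t: 19.3
eef_pos: [0.4735, 0.2668, 0.0701]
tool_rot: [-0.0, 0.979, 0.204, 0.0]
contact_force: [-0.4, 0.6, -1.5]
gripper_width: 0.224
grasp_force: 98.5
```

```bash
python3 -c "
from h import *
D(.4731,.2656,.0476,23.42)"
```

```text
delta mm [-0.8  1.  22.5] spin 0.09 heading 23.51 pos [0.4735 0.2668 0.0701] F [-0.4  0.6 -1.5] T [ 0.04  0.   -0.04] rows t 19.3
```

send_rows(deltas="-0.0008 0.001 0.004 0;-0.0008 0.001 0.008 0;-0.0008 0.001 0.011 0;-0.0008 0.001 0.013 0;-0.0008 0.001 0.015 0")

```text
t: 19.8
eef_pos: [0.4727, 0.2655, 0.0544]
tool_rot: [0.0, 0.979, 0.204, 0.0]
contact_force: [0.3, -0.9, -3.2]
gripper_width: 0.224
grasp_force: 98.5
```

send_rows(deltas="0 0 0.002 0;0 0 0.004 0;0 0 0.006 0;0 0 0.007 0;0 0 0.007 0")

```text
t: 20.3
eef_pos: [0.4727, 0.2654, 0.0476]
tool_rot: [0.0, 0.979, 0.204, -0.0]
contact_force: [-0.4, -0.2, 2.2]
gripper_width: 0.218
grasp_force: 99.1
```

```bash
python3 -c "
from h import *
D(.4731,.2656,.0476,23.42)"
```

```text
delta mm [ 0.5 -0.   0. ] spin 0.1 heading 23.52 pos [0.4727 0.2654 0.0476] F [-0.4 -0.2  2.2] T [-0.18  0.26  0.02] rows t 20.3
```

send_rows(deltas="0 0 0 0;0 0 0 0;0 0 0 0;0 0 0 0;0 0 0 0", claw=1)

```text
t: 20.8
eef_pos: [0.4728, 0.2655, 0.0476]
tool_rot: [-0.0, 0.979, 0.204, 0.0]
contact_force: [-0.0, -0.3, -0.2]
gripper_width: 0.998
grasp_force: 0.0
```

send_rows(deltas="0 0 0 0;0 0 -0.01 0;0 0 -0.03 0;0 0 -0.06 0;0 0 -0.1 0")

```text
t: 21.3
eef_pos: [0.4717, 0.2648, 0.148]
tool_rot: [0.0, 0.979, 0.204, -0.001]
contact_force: [1.6, -0.6, 0.1]
gripper_width: 0.999
grasp_force: 0.0
```

send_rows(deltas="0 0 -0.04 0;0 0.03 -0.06 0;0 0.07 -0.06 0;0 0.11 -0.06 0;0 0.15 -0.06 0")

```text
t: 21.8
eef_pos: [0.5331, 0.1266, 0.2087]
tool_rot: [0.0, 0.979, 0.204, 0.001]
contact_force: [0.5, 0.5, 0.5]
gripper_width: 1.0
grasp_force: 0.0
```

```bash
python3 -c "
from h import *
p=bot.read_camera('top'); q=bot.read_camera('side')
holes(p,(.5027,-.0515)); C=cloud(p); s=np.zeros((480,640),bool); s[215:300,130:200]=True
m=s&(p['depth']>0)&(C[...,2]>.068)&(C[...,2]<.085); print(m.sum(),cv2.minAreaRect((C[m][:,:2]*1000).astype(np.float32)),np.median(C[m],0))
o=np.hstack([cv2.resize(q['img'][290:390,230:330],(400,400)),cv2.resize(p['img'][100:340,120:400],(400,343)).repeat(1,0) if 0 else cv2.resize(p['img'][100:340,120:400],(400,400))])
cv2.imwrite('pics/f9.png',o[...,::-1]); print(bot.get_obs()['eef_pos'])"
```

```text
ring circle 503.3575134277344 -52.02092742919922 38.944576263427734
hole 27 [531.  -56.3  44. ]
hole 31 [474.2 -46.5  44. ]
mid [502.61487221 -51.39525196] sep 57.712939409382265 bearing 170.15086659960394
192 ((469.9292907714844, 270.6720275878906), (50.855133056640625, 10.972285270690918), 22.911861419677734) [0.47191693 0.27135653 0.07461532]
[0.53476122 0.12107321 0.20800395]
```

View pics/f9.png

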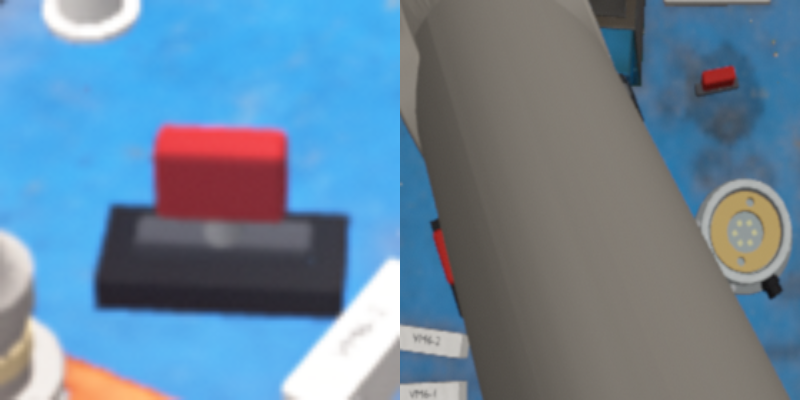

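The side view shows the spanner upright in its stand with the head bar flat on the plate (bar around pixels 135–310, 235). In the top view the ring's hole line sits at about −10°, a 54° clockwise turn, and has not moved since the spanner came out. The gripper is clear of everything.

```bash
python3 -c "
from h import *
print(bot.hand_in())"
```

```text
the job is handed in; nothing more can be done
None
```

I turned the ring about 54° clockwise, until the torque rose to about 0.45 N m against the stop, put the spanner back standing in its stand, and handed the job in at about 22 s; the hand-in gave no verdict.

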